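# Find the worn mixer head and lock it out

### The job

One of the three heads of the tube mixer has a worn bearing. Rock the heads gently by their grip bars, first to the left and then to the right until the bearing takes the load, to feel which one has free play; leave that head leaning to the right end of its play and then push its lock lever fully over. The other two levers must end unlocked, and the things around the mixer stay undisturbed.

Things in the scene. Friction and masses are not known exactly. Their poses are not given: they have to be found in the camera images.
- mixer: Tube mixer fixed on the bench: white base 210 x 360 x 30 mm with three outwardly identical heads in a row, 125 mm apart along its y. Origin on the bench under the middle head; x away from the robot, y left along the row, z up. Each head: a hub on a level axle along x, 75 mm up, a sample tube each side (to 38 mm off the axle, tops 80 mm up), and a stem up to a round grip bar.
- bar_left (a point): Centre of the left head's grip bar, moving with the head: black round sleeve, 22 mm in diameter, 40 mm long, along the mixer's x, turning freely on its pin, 150 mm above the bench, 75 mm above the axle. It rocks sideways (along the mixer's y); pinch it from above with the fingers closing along y, or push it. At the start all heads stand upright, bars 125 mm apart.
- bar_middle (a point): Centre of the middle head's grip bar, moving with the head: black round sleeve, 22 mm in diameter, 40 mm long, along the mixer's x, turning freely on its pin, 150 mm above the bench, 75 mm above the axle. It rocks sideways (along the mixer's y); pinch it from above with the fingers closing along y, or push it. At the start all heads stand upright, bars 125 mm apart.
- bar_right (a point): Centre of the right head's grip bar, moving with the head: black round sleeve, 22 mm in diameter, 40 mm long, along the mixer's x, turning freely on its pin, 150 mm above the bench, 75 mm above the axle. It rocks sideways (along the mixer's y); pinch it from above with the fingers closing along y, or push it. At the start all heads stand upright, bars 125 mm apart.
- ball_left (a point): Ball end (18 mm in diameter, 85 mm above the bench) of the left head's lock lever: a steel lever 45 mm long, 9 mm thick, in front of the head, pivoting 45 mm above the bench. Unlocked it leans 0.5 rad towards the robot; pushed along the mixer's +x (about 2 N) its ball goes 43 mm over to a stop: locked. It stays where it is left.
- ball_middle (a point): Ball end (18 mm in diameter, 85 mm above the bench) of the middle head's lock lever: a steel lever 45 mm long, 9 mm thick, in front of the head, pivoting 45 mm above the bench. Unlocked it leans 0.5 rad towards the robot; pushed along the mixer's +x (about 2 N) its ball goes 43 mm over to a stop: locked. It stays where it is left.
- ball_right (a point): Ball end (18 mm in diameter, 85 mm above the bench) of the right head's lock lever: a steel lever 45 mm long, 9 mm thick, in front of the head, pivoting 45 mm above the bench. Unlocked it leans 0.5 rad towards the robot; pushed along the mixer's +x (about 2 N) its ball goes 43 mm over to a stop: locked. It stays where it is left.
- flex_left (a joint): Load on the left head's springy bearing bush, as its give (rad, 0 unloaded, positive with the bar pushed left, mixer +y; noisy). Any head's bush yields 1 mm at the bar per 2.5 N of sideways load (0.0053 rad per N). For any head: A sound head does this at once from upright and springs back upright when let go; the gripper's own fingers may give a few mm more.
- flex_middle (a joint): Load on the middle head's springy bearing bush, as its give (rad, 0 unloaded, positive with the bar pushed left, mixer +y; noisy). Any head's bush yields 1 mm at the bar per 2.5 N of sideways load (0.0053 rad per N). For any head: In the worn head the bar first moves freely (under 0.5 N) about 5.5 mm to either side of upright before its bush loads up; let go, it stays leaning.
- flex_right (a joint): Load on the right head's springy bearing bush, as its give (rad, 0 unloaded, positive with the bar pushed left, mixer +y; noisy). Any head's bush yields 1 mm at the bar per 2.5 N of sideways load (0.0053 rad per N). For any head: Check with 6 to 10 N to either side (4 N at least, for 0.1 s); over 18 N (0.096 rad) damages the bush.
- lever_left (a joint): Lock lever of the left head (rad): 0 unlocked, 1.0 fully over and locked.
- lever_middle (a joint): Lock lever of the middle head (rad): 0 unlocked, 1.0 fully over and locked.
- lever_right (a joint): Lock lever of the right head (rad): 0 unlocked, 1.0 fully over and locked.
- small_rack: Bystander: steel tube rack with tubes, 86 x 108 mm, 105 mm tall, loose; origin under its centre.
- bottle: Bystander: white plastic bottle, 64 mm in diameter, 150 mm tall, loose; origin under its centre.
- tray: Bystander: shallow steel tray with three tubes, 120 x 160 x 22 mm, loose; origin under its centre.

How it is judged:
On the way, in this order (a step that is already met when the one before it is completed fails the run):
1. the worn head has been rocked to the left through its play until its bush took 4 N, its lever still unlocked (((value of joint lever_left below 0.25 rad and ((value of joint flex_left between 0.021 and 0.05 rad and y of bar_left in the frame of mixer above 0.1306 m) or (value of joint flex_left between 0.045 and 0.075 rad and y of bar_left in the frame of mixer above 0.1325 m) or (value of joint flex_left between 0.07 and 0.2 rad and y of bar_left in the frame of mixer above 0.1343 m))) or (value of joint lever_middle below 0.25 rad and ((value of joint flex_middle between 0.021 and 0.05 rad and y of bar_middle in the frame of mixer above 0.0056 m) or (value of joint flex_middle between 0.045 and 0.075 rad and y of bar_middle in the frame of mixer above 0.0075 m) or (value of joint flex_middle between 0.07 and 0.2 rad and y of bar_middle in the frame of mixer above 0.0093 m))) or (value of joint lever_right below 0.25 rad and ((value of joint flex_right between 0.021 and 0.05 rad and y of bar_right in the frame of mixer above -0.1194 m) or (value of joint flex_right between 0.045 and 0.075 rad and y of bar_right in the frame of mixer above -0.1175 m) or (value of joint flex_right between 0.07 and 0.2 rad and y of bar_right in the frame of mixer above -0.1157 m))))), for 0.1 s.
2. then to the right through its play until its bush took 4 N, its lever still unlocked (((value of joint lever_left below 0.25 rad and ((value of joint flex_left between -0.05 and -0.021 rad and y of bar_left in the frame of mixer below 0.1194 m) or (value of joint flex_left between -0.075 and -0.045 rad and y of bar_left in the frame of mixer below 0.1175 m) or (value of joint flex_left between -0.2 and -0.07 rad and y of bar_left in the frame of mixer below 0.1157 m))) or (value of joint lever_middle below 0.25 rad and ((value of joint flex_middle between -0.05 and -0.021 rad and y of bar_middle in the frame of mixer below -0.0056 m) or (value of joint flex_middle between -0.075 and -0.045 rad and y of bar_middle in the frame of mixer below -0.0075 m) or (value of joint flex_middle between -0.2 and -0.07 rad and y of bar_middle in the frame of mixer below -0.0093 m))) or (value of joint lever_right below 0.25 rad and ((value of joint flex_right between -0.05 and -0.021 rad and y of bar_right in the frame of mixer below -0.1306 m) or (value of joint flex_right between -0.075 and -0.045 rad and y of bar_right in the frame of mixer below -0.1325 m) or (value of joint flex_right between -0.2 and -0.07 rad and y of bar_right in the frame of mixer below -0.1343 m))))), for 0.1 s.
3. then, with the head leaning to the right, its lock lever has been pushed over (((value of joint lever_left above 0.9 rad and y of bar_left in the frame of mixer below 0.123 m) or (value of joint lever_middle above 0.9 rad and y of bar_middle in the frame of mixer below -0.002 m) or (value of joint lever_right above 0.9 rad and y of bar_right in the frame of mixer below -0.127 m))), for 0.2 s.
At the end, for the whole second after the job is handed in: One head, let go, still leans to the right (its bar at least 2 mm right of upright, which only the worn head can do), its lock lever is over by at least 0.9 rad of 1.0, the other two levers are within 0.15 rad of unlocked, and no bush is loaded (within 0.015 rad) (((value of joint lever_left above 0.9 rad and y of bar_left in the frame of mixer below 0.123 m and value of joint each of lever_middle, lever_right below 0.15 rad) or (value of joint lever_middle above 0.9 rad and y of bar_middle in the frame of mixer below -0.002 m and value of joint each of lever_left, lever_right below 0.15 rad) or (value of joint lever_right above 0.9 rad and y of bar_right in the frame of mixer below -0.127 m and value of joint each of lever_left, lever_middle below 0.15 rad)) and value of joint flex_left between -0.015 and 0.015 rad and value of joint flex_middle between -0.015 and 0.015 rad and value of joint flex_right between -0.015 and 0.015 rad); the robot touches nothing.
It fails at once if a head's bearing bush is loaded with more than 18 N at its grip bar (value of joint any of flex_left, flex_middle, flex_right above 0.096 rad or value of joint any of flex_left, flex_middle, flex_right below -0.096 rad).
It fails at once if the rack, the bottle or the tray is disturbed (distance of any of small_rack, bottle, tray from where it was at the start of the episode above 0.015 m).
It also fails if it takes over 72 s, if anything falls off the work surface, if the arm or the gripper's body presses on something with over 40 N, if the wrist force passes 120 N, or if a joint passes its speed limit or range.

### The arm

A 6-joint arm with a two-finger parallel gripper is mounted at the origin on the work surface. World frame = base frame: x ahead of the robot, y to its left, z up, the work surface at z = 0. Lengths are in m, angles in rad, forces in N, time in s.
With the tool pointing down it reaches from about 0.35 to 0.725 m from the base axis. Payload 4.3 kg.
Tool frame: the origin (TCP) lies on the centre line of the jaws, within the pads' length; the fingertips stand 11 mm ahead of it and the grasp point (between the pads) lies 8 mm behind it; z points along the fingers, y is the direction in which the jaws open and shut (so a half turn about z gives the same grasp; the last joint's range is limited). The gripper opens to 85 mm and grips with 20 to 120 N. Pads are 22 mm wide; open, the fingers measure 114 mm over their backs; the gripper's body (76 mm by 85 mm) begins 54 mm behind the grasp point. The pads swing forward as they close: fully open they stand 13 mm farther back than shut.
Start: joints at [-1.344, 0.377, 0.081, 1.274, 0, 1.46], TCP at [0.19, -0.543, 0.242] pointing down, gripper open.
Joint ranges: [-2.72, 2.72], [-0.84, 1.66], [-1.02, 1.22], [-1.77, 2.12], [-1.37, 1.28], [-3.14, 3.14]. Speed limits (rad/s): [2.57, 2.57, 3.14, 3.14, 3.14, 3.14].

### API

Orientations are given as a 3x3 rotation matrix whose columns are the frame's x, y, z axes.
In Python, from workcell import * gives the robot as it stands.
- The arm moves only by the tool move_arm, never from a script. Its argument "motion" is a list of rows, each a list of 6 numbers: the shift along the world's x, y, z normalised to -1 to 1, where 1 is 0.6 m, then the turn, a rotation vector about the world's x, y, z normalised to -1 to 1, where 1 is 1.5 rad. In form: [[x, y, z, wx, wy, wz], ...]. A call has 1 to 20 rows; each row is the pose to reach, as a shift and turn from the pose commanded when the call began; what a row does not reach only later rows make up. A row lasts 1/10 s, in which the tool goes at most 50 mm and 8.59 degrees, less where a joint would pass 70% of its speed; a pose out of reach is approached as far as the arm can. A call with a number of a shift or a turn outside -1 to 1 is refused whole. A call with a gripper value outside its range is refused whole. "fingers" is the opening, from -1 (shut) to 1 (fully open), set as the call begins (left out, the last holds). The fingers move at their own pace and stop on an object; the grip force is fixed at half the most. Time passes only in rows, so rows that repeat a pose let the fingers close. It gives the time, the measured TCP pose, the force and the opening at its end, in the units of the state.
- observe(): the state, without advancing time (a new reading comes with each control period).
- capture(name): name is "side" or "top" or "wrist"; returns a dict with "frame" (420x560x3 uint8, red, green, blue), "range_z" (420x560 float32, m along the optical axis (not along the pixel's ray), 0 where there is no reading), "camera_matrix" (3x3 intrinsics, pixels), "k1" (the pictures are not rectified: a ray, as slopes to the right and down, at radius r is drawn at 1 + k1 r^2 times it, then the intrinsics apply), "rvec" (rotation vector, rad) and "tvec" (3), from world to camera coordinates, as OpenCV has them. Camera axes: x right, y down, z forward; pixel columns grow to the right and rows downward; lengths in m; the calibration is good to about 2 mm. A picture is of the moment at which its call begins.
- hand_in(): hands the job in, once; it reports no verdict.
The state is a dict: "time_s": time; "joints": joint angles; "joint_velocities": joint speeds; "joint_efforts": joint torques, N m; "tcp_pos": TCP position; "ee_rot": TCP orientation; "contact_force": force on the tool from outside, world axes, zero at the start; "ft_torque": the same for the moment, N m; "gripper_width": finger opening in m.
Only numpy, scipy, OpenCV 4.12 (cv2) and the standard library are available. Lean on these libraries where they do the work, as an engineer would, in place of code of your own. Each camera call takes 0.05 s, during which the arm holds its last target. There are 200 camera calls.

## Working session

There is one attempt and no reset: what is moved stays moved. The work goes in short steps, Python scripts to look and compute and a tool call to move; the robot and the scene stay as the last step left them, time stands still between calls to the robot, and variables do not carry over. Pictures are saved under pics/ and viewed, about 8 in all and at most 12, crops included, and the job is handed in when it is done.

Besides the shell and the picture viewer there is one more tool, called after "Emit:" as name(argument=value, ...), one argument or row to a line, values as JSON. move_arm: Moves the arm, as the interface text tells. Scaled input: -1 to 1 covers 0.6 m each way for a shift and 1.5 rad each way for a turn. Its arguments: {"type":"object","properties":{"motion":{"type":"array"},"fingers":{"type":"number"}},"required":["motion"]}

```bash
ls; mkdir -p pics
cat > h.py <<'E'
from workcell import *
import numpy as np, cv2
def cap(n):
    c=capture(n); c['R']=cv2.Rodrigues(np.array(c['rvec'],float))[0]; c['t']=np.array(c['tvec'],float).ravel(); return c
def cloud(c):
    z=c['range_z']; h,w=z.shape; K=np.array(c['camera_matrix'])
    u,v=np.meshgrid(np.arange(w),np.arange(h))
    a=(u-K[0,2])/K[0,0]; b=(v-K[1,2])/K[1,1]
    x,y=a.copy(),b.copy()
    for _ in range(10):
        s=1+c['k1']*(x*x+y*y); x,y=a/s,b/s
    P=np.stack([x*z,y*z,z],-1)
    W=(P-c['t'])@c['R']; W[z==0]=np.nan
    return W
def save(n,img): cv2.imwrite('pics/'+n+'.png',img[:,:,::-1])
E
python3 - <<'E'
from h import *
a=[]
for n in('top','side'):
    c=cap(n); save(n,c['frame']); W=cloud(c); np.savez(n+'.npz',W=W,f=c['frame']); print(n,-c['R'].T@c['t'],c['k1'])
print(observe())
E
```

```text
pics
top [0.38911377 0.01014488 1.0617621 ] 0.0017801392636717758
side [-0.08306038  0.76764431  1.23642861] -0.010002896641813624
{'time_s': 0.1, 'joints': array([-1.34427504e+00,  3.77989505e-01,  7.97960592e-02,  1.27436371e+00,
        2.52238914e-05,  1.46049787e+00]), 'joint_velocities': array([-1.36665336e-03, -2.88076871e-03,  6.05673310e-04, -8.10386739e-05,
        4.88570090e-04, -1.29371495e-04]), 'joint_efforts': array([ 9.62650556e-04, -4.64694071e+01,  2.70582372e+01,  1.20406799e-02,
       -1.00492143e-04, -1.26626995e-05]), 'tcp_pos': array([ 0.18992298, -0.54216165,  0.2414687 ]), 'ee_rot': array([[ 9.43810519e-01,  3.30486864e-01, -3.70883403e-04],
       [ 3.30487000e-01, -9.43808974e-01,  1.72151119e-03],
       [ 2.18893751e-04, -1.74735251e-03, -9.99998449e-01]]), 'contact_force': array([ 0.30649925, -0.33121466, -0.08419789]), 'ft_torque': array([0.02094882, 0.0480854 , 0.04007468]), 'gripper_width': 0.08547238096197657}
```

View pics/top.png

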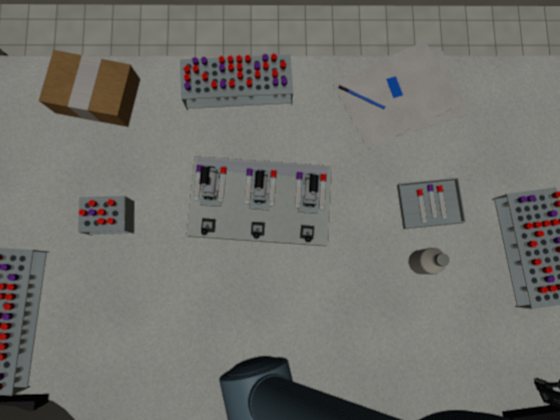

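View pics/side.png

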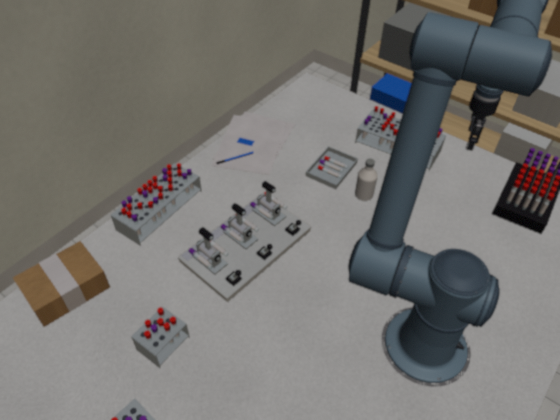

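The top view shows the mixer (cols 188–330, rows 155–245), bars near (206,176), (260,180), (313,183) and levers near (208,226), (258,230), (307,233). The bottle (432,260) and tray (431,203) are to the right, the small rack (106,215) to the left.

```bash
python3 - <<'E'
from h import *
for n in('top','side'):
    d=np.load(n+'.npz'); W=d['W']; f=d['f'].astype(int)
    x,y,z=W[...,0],W[...,1],W[...,2]
    reg=(abs(y-0.0)<.3)&(x>.3)&(x<.75) if 0 else np.isfinite(x)
    if n=='top':
        reg=np.zeros(z.shape,bool); reg[150:250,180:340]=1
    else:
        reg=np.zeros(z.shape,bool); reg[175:300,175:315]=1
    def comps(m,mn=4):
        k,l,s,c=cv2.connectedComponentsWithStats(m.astype(np.uint8),connectivity=8)
        for i in range(1,k):
            if s[i,4]>=mn:
                p=W[l==i]; print('  ',s[i,4],c[i].round(1),np.nanmedian(p,0).round(4),'min',np.nanmin(p,0).round(3),'max',np.nanmax(p,0).round(3))
    print(n,'bars z>.13'); comps(reg&(z>.135)&(z<.2))
    print('lever x<0.5'); comps(reg&(z>.07)&(z<.1)&(f.sum(-1)<200))
    m=reg&(z>.02)&(z<.04); p=W[m]
    r=cv2.minAreaRect(p[:,:2].astype(np.float32)); print('base',r,np.median(p[:,2]))
W=np.load('top.npz')['W']
for nm,(u0,u1,v0,v1) in dict(rack=(75,138,190,240),bottle=(405,455,243,280),tray=(395,468,175,230)).items():
    p=W[v0:v1,u0:u1].reshape(-1,3); p=p[p[:,2]>.012]; print(nm,p.min(0).round(3),p.max(0).round(3))
E
python3 - <<'E'
import cv2
i=cv2.imread('pics/top.png')[145:255,180:340]
cv2.imwrite('pics/topc.png',cv2.resize(i,None,fx=5,fy=5,interpolation=cv2.INTER_CUBIC))
E
```

```text
top bars z>.13
   187 [204.5 175.6] [0.6161 0.1624 0.158 ] min [0.593 0.152 0.14 ] max [0.643 0.176 0.164]
   191 [259.2 179.4] [0.6066 0.0393 0.1579] min [0.583 0.028 0.147] max [0.632 0.051 0.163]
   191 [313.6 183.7] [ 0.5947 -0.0846  0.1574] min [ 0.572 -0.096  0.145] max [ 0.622 -0.074  0.163]
lever x<0.5
   20 [198.9 167.6] [0.6574 0.19   0.0756] min [0.651 0.183 0.072] max [0.662 0.196 0.079]
   10 [210.7 166.6] [0.6567 0.1607 0.085 ] min [0.655 0.152 0.08 ] max [0.66  0.167 0.088]
   30 [223.1 169.7] [0.6513 0.1309 0.0753] min [0.643 0.126 0.071] max [0.659 0.137 0.08 ]
   24 [249.2 171.5] [0.6474 0.0656 0.0758] min [0.64  0.059 0.071] max [0.654 0.072 0.078]
   8 [215.2 171.1] [0.6463 0.1489 0.0817] min [0.646 0.146 0.073] max [0.649 0.155 0.09 ]
   28 [273.  173.3] [0.6415 0.0073 0.0754] min [0.634 0.002 0.07 ] max [0.648 0.012 0.079]
   25 [299.  175.1] [ 0.6364 -0.0571  0.075 ] min [ 0.628 -0.062  0.071] max [ 0.642 -0.052  0.079]
   4 [309.8 174.2] [ 0.6358 -0.0827  0.0854] min [ 0.633 -0.086  0.083] max [ 0.637 -0.081  0.088]
   25 [323. 177.] [ 0.6303 -0.1167  0.0753] 
[... 1396 characters left out ...]
] min [ 0.464 -0.073  0.074] max [ 0.481 -0.064  0.094]
   25 [247.4 232.7] [0.5684 0.0495 0.0828] min [0.563 0.039 0.07 ] max [0.574 0.057 0.09 ]
   20 [268.8 247. ] [0.4825 0.0553 0.0872] min [0.478 0.051 0.072] max [0.491 0.061 0.096]
   25 [216. 258.] [0.5779 0.1731 0.0813] min [0.574 0.162 0.072] max [0.582 0.184 0.087]
   27 [237.4 273. ] [0.4937 0.1789 0.0881] min [0.487 0.172 0.07 ] max [0.506 0.186 0.092]
base ((0.5940622091293335, 0.0030968785285949707), (0.46700114011764526, 0.4657492935657501), 44.65657424926758) 0.028986302812136114
rack [0.501 0.368 0.012] [0.589 0.483 0.109]
bottle [ 0.387 -0.395  0.013] [ 0.449 -0.34   0.153]
tray [ 0.507 -0.495  0.012] [ 0.638 -0.323  0.026]
```

View pics/topc.png

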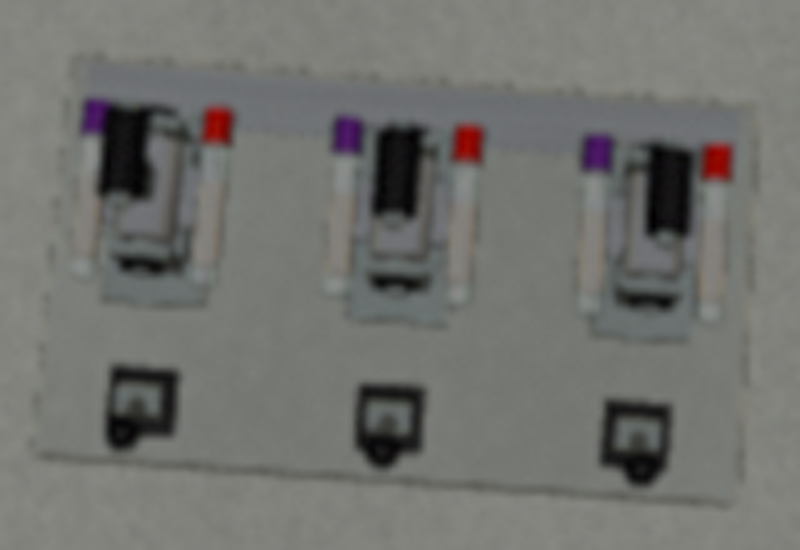

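The crop shows all bars upright (the lean is just perspective) and the levers toward the robot. The mixer yaw is about -0.085 rad. I'll move over the right bar and turn the tool 2.72 rad to stay inside the j6 range.

Emit:
move_arm(
  motion=[
    [0.677,0.763,0,0,0,1],
    [0.677,0.763,0,0,0,1],
    [0.677,0.763,0,0,0,1],
    [0.677,0.763,0,0,0,1],
    [0.677,0.763,0,0,0,1],
    [0.677,0.763,0,0,0,1],
    [0.677,0.763,0,0,0,1],
    [0.677,0.763,0,0,0,1],
    [0.677,0.763,0,0,0,1],
    [0.677,0.763,0,0,0,1],
    [0.677,0.763,0,0,0,1],
    [0.677,0.763,0,0,0,1],
    [0.677,0.763,0,0,0,1],
    [0.677,0.763,0,0,0,1],
    [0.677,0.763,0,0,0,1],
    [0.677,0.763,0,0,0,1],
  ],
  fingers=1,
)

```text
time_s: 1.7
tcp_pos: [0.5952, -0.0864, 0.2423]
ee_rot: [[-0.261, 0.965, -0.001], [0.965, 0.261, -0.0], [-0.0, -0.001, -1.0]]
contact_force: [-0.8, -0.0, -0.3]
gripper_width: 0.0853
```

Emit:
move_arm(
  motion=[
    [0,0,0,0,0,0.814],
    [0,0,0,0,0,0.814],
    [0,0,0,0,0,0.814],
    [0,0,0,0,0,0.814],
    [0,0,0,0,0,0.814],
    [0,0,0,0,0,0.814],
    [0,0,0,0,0,0.814],
    [0,0,0,0,0,0.814],
    [0,0,0,0,0,0.814],
    [0,0,0,0,0,0.814],
    [0,0,0,0,0,0.814],
  ],
)

```text
time_s: 2.8
tcp_pos: [0.5959, -0.0856, 0.2425]
ee_rot: [[-0.996, 0.087, 0.0], [0.087, 0.996, 0.0], [0.0, 0.0, -1.0]]
contact_force: [0.6, 0.5, -0.1]
gripper_width: 0.0856
```

Run:
```python
from h import *
o=observe(); print(o['time_s'],o['joints'].round(3),o['tcp_pos'],o['ee_rot'].round(3),o['contact_force'],o['ft_torque'])
c=cap('wrist'); save('w1',c['frame']); W=cloud(c); z=W[...,2]
print(-c['R'].T@c['t'])
m=(z>.135)&(z<.18)
k,l,s,q=cv2.connectedComponentsWithStats(m.astype(np.uint8))
for i in range(1,k):
    if s[i,4]>30:
        p=W[l==i]; print(s[i],np.nanmedian(p,0).round(4),p.min(0).round(4),p.max(0).round(4))
```

```text
2.8 [-0.248  0.434  0.167  1.304  0.    -0.161] [ 0.59585823 -0.08556059  0.24245897] [[-0.996  0.087  0.   ]
 [ 0.087  0.996  0.   ]
 [ 0.     0.    -1.   ]] [ 0.60777789  0.46647793 -0.12888049] [ 0.04849948 -0.04061583  0.00675895]
[ 0.52181794 -0.07893946  0.37463737]
[ 267  190   30   68 1783] [ 0.5937 -0.0837  0.1591] [ 0.5717 -0.0963  0.1448] [ 0.622  -0.0719  0.1628]
[ 431  190   41   69 2104] [0.6043 0.0366 0.1585] [0.582  0.0272 0.135 ] [0.6331 0.0522 0.163 ]
```

View pics/w1.png

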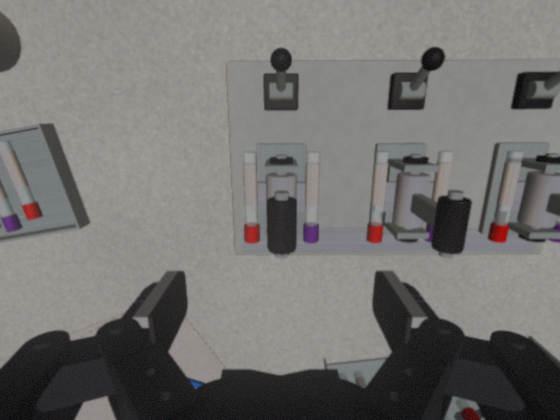

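The wrist view shows the right bar (281,222) centred between the fingers (cols 175–395), with its lever ball at (281,60). Next I descend and grip.

Emit:
move_arm(
  motion=[
    [0.001,0.0022,-0.05,0,0,0],
    [0.001,0.0022,-0.09,0,0,0],
    [0.001,0.0022,-0.13,0,0,0],
    [0.001,0.0022,-0.16,0,0,0],
    [0.001,0.0022,-0.171,0,0,0],
    [0.001,0.0022,-0.171,0,0,0],
    [0.001,0.0022,-0.171,0,0,0],
  ],
)

```text
time_s: 3.55
tcp_pos: [0.5974, -0.0838, 0.1407]
ee_rot: [[-0.996, 0.084, 0.001], [0.084, 0.996, -0.0], [-0.001, -0.0, -1.0]]
contact_force: [0.5, -0.2, 0.2]
gripper_width: 0.0853
```

Emit:
move_arm(
  motion=[
    [0,0,0,0,0,0],
    [0,0,0,0,0,0],
    [0,0,0,0,0,0],
    [0,0,0,0,0,0],
    [0,0,0,0,0,0],
    [0,0,0,0,0,0],
    [0,0,0,0,0,0],
    [0,0,0,0,0,0],
    [0,0,0,0,0,0],
    [0,0,0,0,0,0],
  ],
  fingers=-1,
)

```text
time_s: 4.55
tcp_pos: [0.597, -0.0837, 0.1401]
ee_rot: [[-0.996, 0.084, 0.001], [0.084, 0.996, -0.0], [-0.001, -0.0, -1.0]]
contact_force: [-0.5, -0.3, 5.4]
gripper_width: 0.0204
```

Emit:
move_arm(
  motion=[
    [0.0003,0.0033,0,0,0,0],
    [0.0006,0.0066,0,0,0,0],
    [0.0006,0.0066,0,0,0,0],
    [0.0006,0.0066,0,0,0,0],
    [0.0006,0.0066,0,0,0,0],
  ],
)

```text
time_s: 5.05
tcp_pos: [0.5974, -0.0794, 0.1399]
ee_rot: [[-0.997, 0.084, 0.001], [0.084, 0.997, 0.001], [-0.001, 0.001, -1.0]]
contact_force: [-0.3, 0.9, 5.2]
gripper_width: 0.0205
```

Emit:
move_arm(
  motion=[
    [0.0003,0.0033,0,0,0,0],
    [0.0005,0.0055,0,0,0,0],
    [0.0005,0.0055,0,0,0,0],
    [0.0005,0.0055,0,0,0,0],
  ],
)

```text
time_s: 5.45
tcp_pos: [0.5976, -0.0767, 0.1398]
ee_rot: [[-0.996, 0.084, 0.0], [0.084, 0.996, -0.001], [-0.0, -0.0, -1.0]]
contact_force: [-0.3, -1.9, 3.9]
gripper_width: 0.0204
```

Run:
```python
from h import *
F=[];T=[]
for i in range(6):
    c=cap('top'); o=observe(); F.append(o['contact_force']); T.append(o['ft_torque'])
print(o['time_s'],np.mean(F,0),np.mean(T,0),o['tcp_pos'],o['gripper_width'])
```

```text
5.75 [-0.2723822  -1.98691927  4.17547549] [-0.39964702  0.03600209 -0.00922643] [ 0.59758887 -0.07656132  0.13976623] 0.02014653649755554
```

Emit:
move_arm(
  motion=[
    [0.0002,0.0025,0,0,0,0],
    [0.0003,0.004,0,0,0,0],
    [0.0003,0.004,0,0,0,0],
    [0.0003,0.004,0,0,0,0],
    [0.0003,0.004,0,0,0,0],
  ],
)

```text
time_s: 6.25
tcp_pos: [0.5977, -0.0746, 0.1396]
ee_rot: [[-0.996, 0.084, -0.0], [0.084, 0.996, -0.001], [-0.0, -0.001, -1.0]]
contact_force: [1.0, -5.8, 2.0]
gripper_width: 0.0202
```

```bash
cat > ft.py <<'E'
from h import *
F=[];T=[]
for i in range(6):
    c=cap('top'); o=observe(); F.append(o['contact_force']); T.append(o['ft_torque'])
print(o['time_s'],np.mean(F,0).round(2),np.mean(T,0).round(3),o['tcp_pos'],o['gripper_width'])
W=cloud(c); z=W[...,2]
m=(z>.135)&(z<.17);m[:150]=0;m[250:]=0;m[:,:180]=0;m[:,340:]=0
E
python3 ft.py
```

```text
6.55 [ 0.35 -5.25  2.43] [-0.94  -0.077  0.049] [ 0.59768687 -0.07458852  0.13956931] 0.02041268547372248
```

Emit:
move_arm(
  motion=[
    [0.0002,0.0025,0,0,0,0],
    [0.0002,0.0025,0,0,0,0],
    [0.0002,0.0025,0,0,0,0],
    [0.0002,0.0025,0,0,0,0],
  ],
)

```text
time_s: 6.95
tcp_pos: [0.5978, -0.0737, 0.1395]
ee_rot: [[-0.996, 0.084, -0.0], [0.084, 0.996, -0.002], [0.0, -0.002, -1.0]]
contact_force: [0.7, -6.5, 1.0]
gripper_width: 0.0201
```

```bash
python3 ft.py
```

```text
7.25 [ 0.32 -6.46  1.57] [-1.16  -0.065  0.032] [ 0.5977847 -0.0736281  0.1394694] 0.020656154430578604
```

About 6.5 N after a free first ~6 mm, so the right head has play. Now rocking it to the right.

Emit:
move_arm(
  motion=[
    [-0.0004,-0.005,0,0,0,0],
    [-0.0008,-0.01,0,0,0,0],
    [-0.0012,-0.015,0,0,0,0],
    [-0.0016,-0.02,0,0,0,0],
    [-0.002,-0.025,0,0,0,0],
    [-0.0024,-0.028,0,0,0,0],
    [-0.0024,-0.028,0,0,0,0],
    [-0.0024,-0.028,0,0,0,0],
    [-0.0024,-0.028,0,0,0,0],
  ],
)

```text
time_s: 8.15
tcp_pos: [0.5966, -0.0889, 0.14]
ee_rot: [[-0.997, 0.083, 0.001], [0.083, 0.997, 0.001], [-0.001, 0.001, -1.0]]
contact_force: [0.2, -0.9, 4.6]
gripper_width: 0.0203
```

```bash
python3 ft.py
```

```text
8.45 [-0.01 -0.42  5.02] [-0.106 -0.023 -0.005] [ 0.59654476 -0.08888412  0.13997928] 0.020114289192975775
```

Emit:
move_arm(
  motion=[
    [-0.0003,-0.004,0,0,0,0],
    [-0.0006,-0.007,0,0,0,0],
    [-0.0006,-0.007,0,0,0,0],
    [-0.0006,-0.007,0,0,0,0],
    [-0.0006,-0.007,0,0,0,0],
  ],
)

```text
time_s: 8.95
tcp_pos: [0.5961, -0.0929, 0.1396]
ee_rot: [[-0.997, 0.083, 0.0], [0.083, 0.997, 0.001], [-0.0, 0.001, -1.0]]
contact_force: [1.7, 2.8, 3.8]
gripper_width: 0.0204
```

```bash
python3 ft.py
```

```text
9.25 [2.11 3.22 3.39] [ 0.64  -0.336 -0.019] [ 0.59606273 -0.09321519  0.13964935] 0.020227102882149513
```

Emit:
move_arm(
  motion=[
    [-0.0002,-0.0025,0,0,0,0],
    [-0.0004,-0.005,0,0,0,0],
    [-0.0004,-0.005,0,0,0,0],
    [-0.0004,-0.005,0,0,0,0],
    [-0.0004,-0.005,0,0,0,0],
  ],
)

```text
time_s: 9.75
tcp_pos: [0.5958, -0.0953, 0.1394]
ee_rot: [[-0.997, 0.083, 0.0], [0.083, 0.997, 0.003], [0.0, 0.003, -1.0]]
contact_force: [2.9, 6.7, 2.0]
gripper_width: 0.0202
```

```bash
python3 ft.py
```

```text
10.05 [2.79 6.55 2.3 ] [ 1.201 -0.539 -0.022] [ 0.5958424  -0.09521431  0.13942595] 0.019892739717311897
```

Emit:
move_arm(
  motion=[
    [0.0002,0.003,0,0,0,0],
    [0.0004,0.0055,0,0,0,0],
    [0.0004,0.0055,0,0,0,0],
    [0.0004,0.0055,0,0,0,0],
  ],
)

```text
time_s: 10.45
tcp_pos: [0.5961, -0.0932, 0.1397]
ee_rot: [[-0.996, 0.084, 0.0], [0.084, 0.996, 0.0], [-0.0, 0.0, -1.0]]
contact_force: [2.9, 4.0, 2.9]
gripper_width: 0.0205
```

Emit:
move_arm(
  motion=[
    [0,0,0,0,0,0],
    [0,0,0,0,0,0],
    [0,0,0,0,0,0],
    [0,0,0,0,0,0],
    [0,0,0,0,0,0],
    [0,0,0,0,0,0],
    [0,0,0,0,0,0],
    [0,0,0,0,0,0],
    [0,0,0,0,0,0],
    [0,0,0,0,0,0],
  ],
  fingers=1,
)

```text
time_s: 11.45
tcp_pos: [0.596, -0.0931, 0.1398]
ee_rot: [[-0.996, 0.084, 0.0], [0.084, 0.996, 0.0], [-0.0, 0.0, -1.0]]
contact_force: [-0.3, 0.1, 0.7]
gripper_width: 0.085
```

Emit:
move_arm(
  motion=[
    [0,0,0.03,0,0,0],
    [0,0,0.07,0,0,0],
    [0,0,0.12,0,0,0],
    [0,0,0.17,0,0,0],
    [0,0,0.17,0,0,0],
    [0,0,0.17,0,0,0],
  ],
)

```text
time_s: 12.05
tcp_pos: [0.5966, -0.0933, 0.2424]
ee_rot: [[-0.996, 0.084, 0.002], [0.084, 0.996, -0.0], [-0.002, -0.0, -1.0]]
contact_force: [0.2, 0.2, 0.3]
gripper_width: 0.0856
```

Run:
```python
from h import *
o=observe(); print(o['time_s'],o['tcp_pos'],o['contact_force'],o['gripper_width'])
c=cap('wrist'); save('w2',c['frame']); W=cloud(c); z=W[...,2]; f=c['frame'].astype(int)
for m in ((z>.135)&(z<.18),(z>.07)&(z<.1)&(f.sum(-1)<200)):
  m=m.copy(); m[270:]=0
  k,l,s,q=cv2.connectedComponentsWithStats(m.astype(np.uint8))
  for i in range(1,k):
    if s[i,4]>30:
        p=W[l==i]; print(s[i],q[i].round(1),np.nanmedian(p,0).round(4),p.min(0).round(4),p.max(0).round(4))
```

```text
12.05 [ 0.596621   -0.09331256  0.24241261] [0.24892933 0.20793328 0.25697714] 0.08556594113615991
[ 270  188   30   68 1781] [284.3 221.4] [ 0.5934 -0.0893  0.1589] [ 0.5713 -0.1017  0.1436] [ 0.6221 -0.0773  0.1626]
[ 441  188   43   69 2176] [461.3 221.8] [0.6044 0.0363 0.1584] [0.582  0.0275 0.135 ] [0.6337 0.0526 0.1629]
[281  46  20  25 375] [290.5  57.5] [ 0.4773 -0.0741  0.0917] [ 0.4687 -0.082   0.0761] [ 0.4849 -0.0662  0.0953]
[427  46  28  29 465] [441.4  58.3] [0.4881 0.0473 0.0911] [0.4787 0.0418 0.0702] [0.4975 0.0569 0.0957]
[537 153  23  19 238] [549.1 161.6] [0.5819 0.1559 0.0793] [0.5752 0.151  0.0703] [0.5919 0.1644 0.0896]
[278 155  24   8 150] [289.3 159.1] [ 0.5591 -0.0812  0.0845] [ 0.5558 -0.0914  0.0753] [ 0.5627 -0.0699  0.0879]
[405 155  32  14 224] [420.1 160.2] [0.57   0.0363 0.0834] [0.5659 0.0275 0.0704] [0.5765 0.0527 0.0887]
[526 172  18  50 303] [534.2 194. ] [0.6122 0.1509 0.075 ] [0.5919 0.1476 0.07  ] [0.6406 0.1537 0.0802]
[420 194   7  18  71] [422.5 202. ] [0.6057 0.0356 0.0963] [0.5985 0.0343 0.091 ] [0.6134 0.0372 0.0996]
[556 195   4  16  44] [557.9 204.1] [0.6201 0.1605 0.0915] [0.6115 0.159  0.0897] [0.6248 0.1617 0.0949]
[375 221   7  18  73] [377.2 230.5] [0.6388 0.0015 0.0739] [ 6.295e-01 -4.000e-04  7.010e-02] [0.6467 0.0049 0.0773]
[433 222  10  10  52] [437.2 226.7] [0.6391 0.0614 0.0735] [0.6357 0.0515 0.07  ] [0.6441 0.0648 0.0886]
[497 222  20  18 237] [506.1 231.5] [0.6499 0.128  0.0755] [0.6411 0.1234 0.0701] [0.6581 0.139  0.0788]
[398 225   7  12  36] [401.  230.1] [0.6373 0.023  0.0801] [0.6346 0.0223 0.0723] [0.6451 0.0263 0.0893]
[521 224  32  17 182] [533.5 233.1] [0.6496 0.148  0.0826] [0.6445 0.1461 0.07  ] [0.6573 0.1659 0.0906]
[407 238  18   3  43] [416.2 238.8] [0.6459 0.0359 0.0853] [0.6442 0.0288 0.0811] [0.6482 0.0452 0.0877]
```

View pics/w2.png

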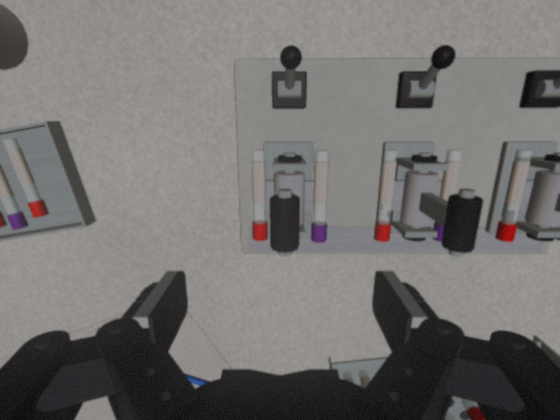

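The right bar now rests 5.6 mm right of its start, at (284,221), and its ball is at (290,57). Next I close the fingers and go in front of the ball.

Emit:
move_arm(
  motion=[
    [-0.07,0.01,0,0,0,0],
    [-0.15,0.02,0,0,0,0],
    [-0.22,0.03,0,0,0,0],
    [-0.269,0.0375,0,0,0,0],
    [-0.269,0.0375,0,0,0,0],
    [-0.269,0.0375,0,0,0,0],
    [-0.269,0.0375,-0.05,0,0,0],
    [-0.269,0.0375,-0.11,0,0,0],
    [-0.269,0.0375,-0.17,0,0,0],
    [-0.269,0.0375,-0.23,0,0,0],
    [-0.269,0.0375,-0.257,0,0,0],
    [-0.269,0.0375,-0.257,0,0,0],
    [-0.269,0.0375,-0.257,0,0,0],
  ],
  fingers=-1,
)

```text
time_s: 13.4
tcp_pos: [0.4353, -0.0708, 0.0873]
ee_rot: [[-0.996, 0.084, -0.001], [0.084, 0.996, 0.0], [0.001, 0.0, -1.0]]
contact_force: [-0.5, -0.0, 0.5]
gripper_width: 0.0001
```

Emit:
move_arm(
  motion=[
    [0.01,-0.0009,0,0,0,0],
    [0.02,-0.0017,0,0,0,0],
    [0.03,-0.0026,0,0,0,0],
    [0.04,-0.0034,0,0,0,0],
    [0.05,-0.0043,0,0,0,0],
    [0.06,-0.0051,0,0,0,0],
    [0.07,-0.006,0,0,0,0],
    [0.08,-0.0068,0,0,0,0],
    [0.09,-0.0077,0,0,0,0],
    [0.1,-0.0085,0,0,0,0],
    [0.1,-0.0085,0,0,0,0],
    [0.1,-0.0085,0,0,0,0],
  ],
)

```text
time_s: 14.6
tcp_pos: [0.4953, -0.0759, 0.0876]
ee_rot: [[-0.996, 0.084, 0.001], [0.084, 0.997, -0.0], [-0.001, 0.0, -1.0]]
contact_force: [-1.4, -0.3, -0.5]
gripper_width: 0.0001
```

```bash
python3 ft.py
```

```text
14.9 [0.15 0.17 0.17] [-0.009 -0.017 -0.017] [ 0.49467491 -0.07579242  0.08768461] -0.0004101704373263402
```

Pushing on in small steps until the stop is felt.

Emit:
move_arm(
  motion=[
    [0.004,-0.0003,0,0,0,0],
    [0.008,-0.0007,0,0,0,0],
    [0.008,-0.0007,0,0,0,0],
  ],
)

```text
time_s: 15.2
tcp_pos: [0.4989, -0.076, 0.0871]
ee_rot: [[-0.996, 0.084, -0.001], [0.084, 0.996, 0.0], [0.001, 0.0, -1.0]]
contact_force: [-1.7, 0.0, -1.5]
gripper_width: 0.0001
```

Emit:
move_arm(
  motion=[
    [0.003,-0.0003,0,0,0,0],
    [0.005,-0.0004,0,0,0,0],
    [0.005,-0.0004,0,0,0,0],
  ],
)

```text
time_s: 15.5
tcp_pos: [0.4998, -0.0761, 0.0868]
ee_rot: [[-0.996, 0.084, -0.005], [0.084, 0.996, 0.0], [0.005, -0.0, -1.0]]
contact_force: [-6.5, 0.5, 1.9]
gripper_width: -0.0001
```

Emit:
move_arm(
  motion=[
    [0.003,-0.0003,0,0,0,0],
    [0.003,-0.0003,0,0,0,0],
    [0.003,-0.0003,0,0,0,0],
  ],
)

```text
time_s: 15.8
tcp_pos: [0.5001, -0.0761, 0.0868]
ee_rot: [[-0.996, 0.084, -0.008], [0.084, 0.996, 0.001], [0.008, -0.0, -1.0]]
contact_force: [-11.2, 0.7, 5.5]
gripper_width: 0.0001
```

Stop felt at the expected place, 11 N. Backing off, rising and checking.

Emit:
move_arm(
  motion=[
    [-0.03,0.0026,0,0,0,0],
    [-0.07,0.006,0,0,0,0],
    [-0.1,0.0085,0,0,0,0],
    [-0.1,0.0085,0.05,0,0,0],
    [-0.1,0.0085,0.11,0,0,0],
    [-0.1,0.0085,0.18,0,0,0],
    [-0.1,0.0085,0.25,0,0,0],
    [-0.15,0.0085,0.27,0,0,0],
    [-0.15,0.0085,0.27,0,0,0],
    [-0.15,0.0085,0.27,0,0,0],
  ],
)

```text
time_s: 16.8
tcp_pos: [0.415, -0.0717, 0.2502]
ee_rot: [[-0.996, 0.084, 0.003], [0.084, 0.996, -0.001], [-0.003, -0.0, -1.0]]
contact_force: [-0.1, 0.3, -0.9]
gripper_width: 0.0
```

Run:
```python
from h import *
o=observe(); print(o['time_s'],o['tcp_pos'],o['contact_force'])
c=cap('wrist'); save('w3',c['frame'])
d=np.load('top.npz')
c=cap('top'); W=cloud(c); z=W[...,2]; f=c['frame'].astype(int)
reg=np.zeros(z.shape,bool); reg[150:250,180:340]=1
for m in (reg&(z>.135)&(z<.17),reg&(z>.07)&(z<.11)&(W[...,0]<.535)&(f.sum(-1)<220)):
  k,l,s,q=cv2.connectedComponentsWithStats(m.astype(np.uint8))
  for i in range(1,k):
    if s[i,4]>8:
        p=W[l==i]; print(s[i],q[i].round(1),p.min(0).round(4),p.max(0).round(4))
save('top2',cv2.resize(c['frame'][145:265,70:470],None,fx=2,fy=2,interpolation=cv2.INTER_CUBIC))
for nm,(u0,u1,v0,v1) in dict(rack=(75,138,190,240),bottle=(405,455,243,280),tray=(395,468,175,230)).items():
    p=W[v0:v1,u0:u1].reshape(-1,3); p=p[p[:,2]>.012]; print(nm,p.min(0).round(3),p.max(0).round(3))
```

```text
16.8 [ 0.41499162 -0.0717071   0.25015721] [-0.12352744  0.27921189 -0.8677959 ]
[199 165  12  22 187] [204.6 175.6] [0.5925 0.1515 0.1422] [0.6425 0.1765 0.1646]
[254 169  11  22 189] [259.2 179.3] [0.5823 0.0281 0.1448] [0.6321 0.0512 0.1644]
[311 173  11  22 184] [316.  183.5] [ 0.5719 -0.1029  0.1471] [ 0.6213 -0.0789  0.1624]
[201 228   7   7  39] [204.2 230.9] [0.4903 0.1666 0.072 ] [0.5069 0.1809 0.0963]
[253 231   7   8  39] [256.2 234.5] [0.4793 0.0426 0.0726] [0.498  0.0571 0.0942]
rack [0.501 0.367 0.012] [0.589 0.482 0.108]
bottle [ 0.385 -0.395  0.044] [ 0.449 -0.095  0.738]
tray [ 0.426 -0.493  0.012] [ 0.638 -0.091  0.73 ]
```

View pics/top2.png

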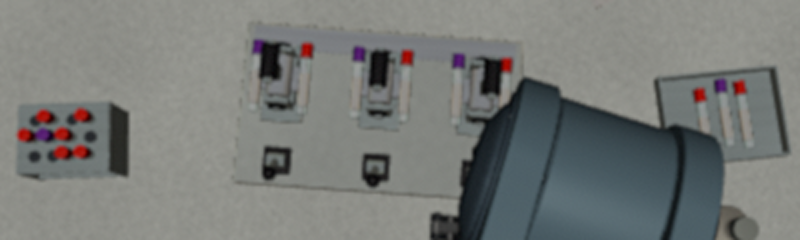

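View pics/w3.png

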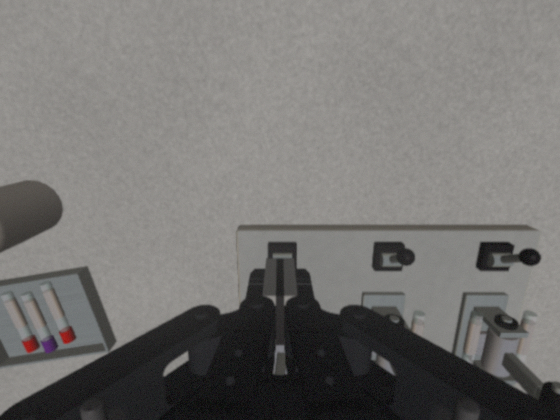

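The top view shows the right bar still ~6 mm right and the left and middle levers unlocked, but the right lever is hidden by the arm. The wrist view hides it behind the fingers too. I'll check it from the side camera.

Run:
```python
from h import *
c=cap('side'); W=cloud(c); z=W[...,2]; f=c['frame'].astype(int)
reg=np.zeros(z.shape,bool); reg[175:300,175:330]=1
m=reg&(z>.07)&(z<.11)&(W[...,0]<.55)&(f.sum(-1)<220)
k,l,s,q=cv2.connectedComponentsWithStats(m.astype(np.uint8))
for i in range(1,k):
    if s[i,4]>5:
        p=W[l==i]; print(s[i],np.median(p,0).round(4),p.min(0).round(4),p.max(0).round(4))
save('s2',cv2.resize(c['frame'][150:310,160:400],None,fx=3,fy=3,interpolation=cv2.INTER_CUBIC))
```

```text
[285 213   5   5  16] [ 0.516  -0.074   0.0892] [ 0.5114 -0.0811  0.0852] [ 0.5223 -0.069   0.0938]
[267 244   5   6  20] [0.4835 0.0548 0.0891] [0.477  0.0498 0.0804] [0.4912 0.0617 0.0949]
[235 270   6   7  27] [0.4935 0.1796 0.0884] [0.4872 0.1705 0.0733] [0.5042 0.185  0.0945]
```

View pics/s2.png

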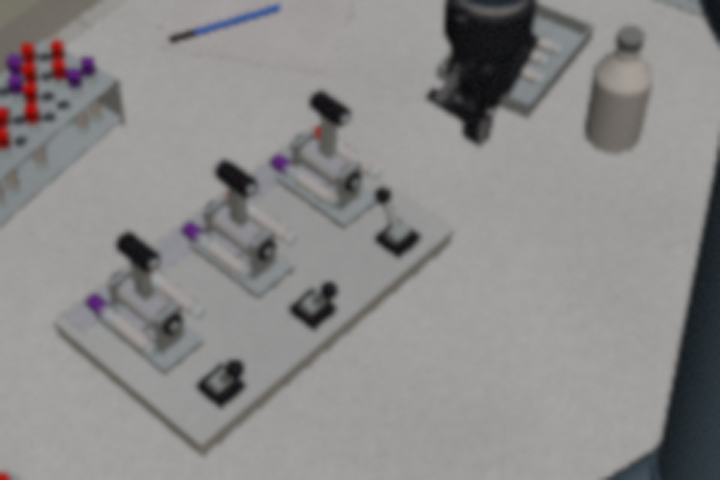

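The side view shows the right lever over (ball at (383,195) in the crop). Its ball moved 43.6 mm in x, which is the full stroke; the other two levers are unmoved.

```bash
python3 -c "
from workcell import *
print(hand_in())"
```

```text
the job is handed in; nothing more can be done
None
```

The worn head is the right one. I left it leaning right with its lock lever fully over, and handed the job in at about 17 s of the 72 s allowed.

- **Finding the play:** I gripped the right bar and rocked it left. It moved freely for about 6 mm, then loaded up to about 6.5 N. Rocked to the right, it again moved freely and then loaded to about 6.5 N. I did not rock the left and middle heads, because the play in the right one was clear.
- **Lean:** after letting go, the bar rests about 6 mm right of upright, measured by both the wrist and top cameras.
- **Lever:** I pushed it to its stop, which I felt at about 11 N. The side camera shows its ball moved 43.6 mm, against the 43 mm full stroke.
- **Surroundings:** the left and middle levers are unmoved, and the rack measured unchanged. The arm hid part of the bottle and tray in the last top view, so their positions were not re-measured. Both looked undisturbed in the final images.
- **Robot at the end:** it stood clear of everything, with contact force under 1 N (noise level).

The cameras gave the lever's position; its joint angle and the bush readings could not be read directly. No check failed.

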